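Read a sample in the filter photometer

ROBOT

A 6-joint arm with a two-finger parallel gripper is mounted at the origin on the work surface. World frame = base frame: x ahead of the robot, y to its left, z up, the work surface at z = 0. Lengths are in mm, angles in rad, forces in N, time in s.
With the tool pointing down it reaches from about 400 to 925 mm from the base axis. Payload 12.5 kg.
Tool frame: the origin (TCP) lies midway between the tips of the shut fingers; the grasp point (between the pads) lies 19 mm behind it (env.pinch_z is the z of the grasp point in the tool frame, in mm); z points along the fingers, y is the line along which they close (so a half turn about z gives the same grasp; the last joint's range is limited). The gripper opens to 95 mm and grips with 3 to 60 N. Pads are 20 mm wide; open, the fingers measure 119 mm over their backs; the gripper's body (75 mm by 180 mm) begins 59 mm behind the grasp point.
Start: joints at [1.09, 0.491, 1.559, -0, 1.092, -0.106], TCP at [228.789, 581.638, 214.661] pointing down, gripper open.
Joint ranges: [-3.1, 3.1], [-0.84, 2.19], [0.05, 2.79], [-1.13, 4.28], [0.06, 2.93], [-2.69, 2.69]. Speed limits (rad/s): [2.22, 2.22, 2.79, 3.14, 3.14, 3.14].

INTERFACE

Orientations are given as [roll, pitch, yaw] about the fixed x, y, z axes, in that order (R = Rz(yaw) Ry(pitch) Rx(roll)).
In Python, from cell import env, eyes gives the robot as it stands.
- The arm moves only by the shell command python3 -m inch 'ROWS'. ROWS is JSON, a list of rows, each a list of 3 entries, a list of its own where there are three numbers: the shift along the tool's x, y, z in units of 60 mm (1.0 is 60 mm), then the turn about the tool's z in units of 5 degrees (1.0 is 5 degrees), then the closure, from -1 (fully open) to 1 (shut). In form: [[[tx, ty, tz], turn, claw], ...]. A call has exactly 10 rows; each row shifts and turns the commanded pose from where the row before left it, along the tool's axes as they then stand; what a row does not reach is not made up. A row lasts 1/8 s, in which the tool goes at most 62.5 mm and 10.7 degrees, less where a joint would pass 70% of its speed; a pose out of reach is approached as far as the arm can. A call is refused whole if a number of a shift passes 1 or a number of a turn 1, either way. A call with a gripper value outside its range is refused whole. The fingers move at their own pace and stop on an object; the grip force is fixed at half the most. Time passes only in rows, so rows that do not move let the fingers close, or fill a call up. It gives the time, the measured TCP pose, the force, the opening and the grip force at its end, in the units of the state.
- env.state(): the state, without advancing time (a new reading comes with each control period).
- eyes.read_camera(name): name is "side" or "top" or "wrist"; returns a dict with "pixels" (480x640x3 uint8, red, green, blue), "fx", "fy", "cx", "cy" (pixels), "distortion" ([k1, k2, p1, p2, k3] as OpenCV has them; the pictures are not rectified), "extrinsics" (4x4, takes a point from world to camera coordinates). Camera axes: x right, y down, z forward; pixel columns grow to the right and rows downward; lengths in mm; the calibration is good to about 2 mm. A picture is of the moment at which its call begins. There is no depth.
- env.job_done(): hands the job in; it is judged then, once.
Trained networks look in a picture, given as the dict that the camera call returned (one of the last four; its "shot" number tells which), for a name from the list of things; names that differ only in an ending like _2 or _b are one class to them, and where a whole thing is asked for, a point or a joint stands for the part that bears it (a point fixed in the world has none). Each returns a list of dicts, best first, with "score" (0 to 1); they miss things now and then, are a little off and sometimes report something else, mostly with a low value. They report only what shows in the picture. A call takes as long as a camera call. They do not tell look-alikes from the thing itself.
- eyes.boxes_of(name, picture): "centre" ([row, column] in pixels, amid what is visible of it).
- eyes.cut_out(name, picture): "mask" (480x640 bool, what is visible of it) and "centre" ([row, column] in pixels, amid what is visible of it).
- eyes.spot_point(name, picture): "centre" ([row, column] in pixels: a listed point, or the origin of a listed thing).
The state is a dict: "t": time; "joints": joint angles; "qvel": joint speeds; "tau": joint torques, N m; "eef_pos": TCP position; "tcp_rot": TCP orientation; "ft_force": force on the tool from outside, world axes, zero at the start; "moment": the same for the moment, N m; "opening": opening from 0.0 (shut) to 1.0 (fully open); "grip_force": force on a finger pad.
Only numpy, scipy, OpenCV 4.12 (cv2) and the standard library are available. Lean on these libraries where they do the work, as an engineer would, in place of code of your own. Each camera call takes 0.05 s, during which the arm holds its last target. There are 200 camera calls.

TASK

Take the flat black filter plate out of its stand and slide it down into the long thin slot of the photometer's lid until it is fully home, lowering it in the gripper rather than dropping it, and let go of it. Then take the sample paddle from its stand by its grip, pass its blade through the other slot of the lid and hold it there upright with about half of the blade below the lid's top, the collar clear of the lid. Finish while still holding the paddle motionless there, the filter plate still home, and leave everything else on the bench alone.

Things in the scene. Friction and masses are not known exactly. Their poses are not given: they have to be found in the camera images.
- photometer: Filter photometer: white hollow box 200 x 150 x 95 mm (x, y, z), fixed; dark display and grey keys at the -x end of its lid, clear guard window at its +x end. Origin: centre of its underside. Lid 12 mm thick, flat top at z = 95 mm, two slots long in y, each ringed by black 45-degree lead-in lips that rise 4 mm above the lid, 5 mm out from the slot's edge.
- filter_slot (a point): Centre of the filter slot at the level of the lid's flat top, at x = -20 mm of the photometer (nearer the display). 8 mm (x) by 52 mm (y), 2 mm more than the plate each way: the longer, thinner slot. Its floor is 40 mm below this point, so a plate fully home stands 30 mm out. Axes as the photometer's.
- sample_slot (a point): Centre of the sample slot at the level of the lid's flat top, at x = +55 mm of the photometer (far from the display). 12 mm (x) by 32 mm (y), 2 mm more than the blade each way: the shorter, wider slot. It opens into the hollow box; the floor is 87 mm below. Axes as the photometer's.
- filter: Filter plate, a flat black plastic slab with an amber pane in its lower half: 6 mm thick (x), 50 mm wide (y), 70 mm tall (z), about 60 g. Origin: centre of its lower edge. Starts upright in the filter stand, lower edge 20 mm above the bench, upper 40 mm sticking out. Either way round is right.
- paddle: Sample paddle, about 90 g. Origin: middle of the blade's lower end, z up. Aluminium blade 10 mm thick (x), 30 mm wide (y), z 0 to 60 mm; black collar 26 x 46 mm, z 60 to 65; grey grip 14 mm (x) by 28 mm (y), z 65 to 105. Starts upright in the paddle stand, collar on the stand, blade end 10 mm above the bench. Either way round is right.
- filter_stand: Low pale wooden block 50 x 90 x 50 mm (x, y, z), fixed to the bench, with a slot 9 x 53 mm, 30 mm deep, for the filter plate. Origin: centre of its underside; the slot is at its middle.
- paddle_stand: Taller pale wooden block 70 x 80 x 70 mm (x, y, z), fixed to the bench, with a slot 14 x 34 mm right through for the paddle. Origin: centre of its underside; the slot is at its middle.
- jar1: Bystander: specimen jar with a red lid, 76 mm across, 90 mm high. Origin: centre of its underside. Leave it alone.
- jar2: Bystander: specimen jar with a white lid, 84 mm across, 85 mm high. Origin: centre of its underside. Leave it alone.
- reagent: Bystander: white reagent bottle, 60 mm across, 130 mm high. Origin: centre of its underside. Leave it alone.
- beaker: Bystander: glass beaker, 70 mm across, 75 mm high. Origin: centre of its underside. Leave it alone.
- dish: Bystander: closed glass dish, 90 mm across, 16 mm high. Origin: centre of its underside. Leave it alone.
- vial: Bystander: amber vial, 28 mm across, 55 mm high. Origin: centre of its underside. Leave it alone.
- spoon: Bystander: steel measuring spoon, 150 mm long, lying on the bench. Origin: centre of its underside. Leave it alone.
Not all that is in view belongs to the job. Leave any brown or green look-alike of the photometer alone.

How it is judged:
By the outcome, as a careful person would: the job done as asked, in the order asked, and still so for the second after the job is handed in, while the arm keeps its last pose, push and grip.
It also fails if it takes over 54 s, if anything falls off the work surface, if the arm or the gripper's body presses on something with over 40 N, if the wrist force passes 120 N, or if a joint passes its speed limit or range.

## Working session

There is one attempt and no reset: what is moved stays moved. The work goes in short steps, Python scripts to look and compute and a shell command to move; the robot and the scene stay as the last step left them, time stands still between calls to the robot, and variables do not carry over. Pictures are saved under pics/ and viewed, at most 14 in all, crops included, and the job is handed in when it is done.

```bash
ls; mkdir -p pics; python3 - <<'E'
from cell import env, eyes
import cv2,numpy as np
s=env.state(); print(s['t'],s['eef_pos'],s['tcp_rot'],s['opening'],env.pinch_z)
for c in ['top','side']:
    p=eyes.read_camera(c); cv2.imwrite(f'pics/{c}0.png',p['pixels'][:,:,::-1])
    print(c,p['fx'],p['distortion'],np.round(p['extrinsics'],3).tolist())
    for n in ['filter_slot','sample_slot','filter','paddle','filter_stand','paddle_stand','photometer']:
        print(n,[(np.round(d['centre'],1).tolist(),round(d['score'],2)) for d in eyes.spot_point(n,p)])
E
```

```text
pics
0.0 [228.65891021 581.42858317 214.05520258] [-3.14050418e+00 -1.46279806e-04  2.76681846e+00] 0.9962538776937215 -18.8
top 555.7830976713026 [-0.1490297  0.         0.         0.         0.       ] [[0.006, -1.0, 0.004, -17.184], [-0.994, -0.006, -0.105, 474.142], [0.105, -0.004, -0.995, 1413.521], [0.0, 0.0, 0.0, 1.0]]
filter_slot [([313.8, 389.0], 0.89), ([377.7, 184.8], 0.83), ([228.8, 432.8], 0.68), ([215.4, 312.2], 0.63)]
sample_slot [([283.6, 395.6], 0.96), ([183.0, 310.6], 0.64), ([346.2, 182.2], 0.64)]
filter [([241.3, 209.0], 0.54)]
paddle [([229.3, 432.1], 0.45)]
filter_stand [([241.4, 209.8], 0.87)]
paddle_stand [([226.9, 429.4], 0.7), ([242.0, 208.2], 0.36), ([173.1, 150.0], 0.34)]
photometer [([209.2, 310.5], 0.97), ([306.9, 386.1], 0.82), ([364.0, 192.5], 0.67)]
side 574.1411443557355 [0.03468205 0.         0.         0.         0.        ] [[0.916, -0.402, 0.001, -431.489], [-0.312, -0.711, -0.63, 209.269], [0.253, 0.577, -0.777, 1490.474], [0.0, 0.0, 0.0, 1.0]]
filter_slot [([229.6, 350.0], 0.88), ([322.5, 294.7], 0.64), ([200.4, 176.8], 0.64)]
sample_slot [([315.1, 325.3], 0.96), ([188.4, 204.0], 0.93), ([224.9, 376.7], 0.6), ([147.6, 332.6], 0.41)]
filter [([189.1, 295.4], 0.59), ([392.1, 407.8], 0.44)]
paddle [([348.7, 398.5], 0.47)]
filter_stand [([197.4, 295.7], 0.78)]
paddle_stand [([351.1, 396.5], 0.63)]
photometer [([338.4, 302.7], 0.94), ([218.3, 188.2], 0.64), ([352.0, 395.9], 0.63), ([252.6, 353.9], 0.58)]
```

View pics/top0.png

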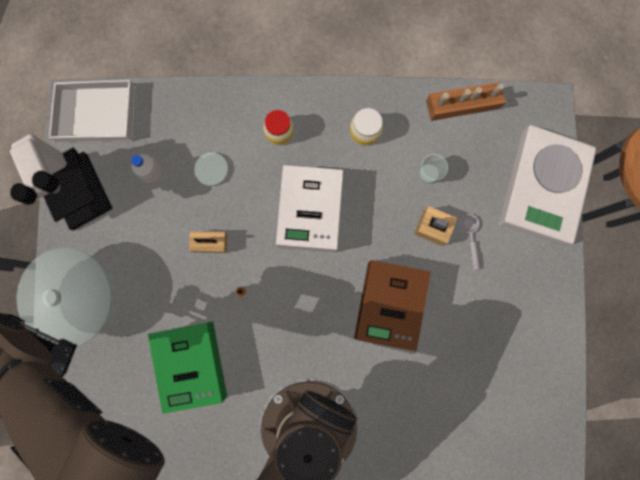

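View pics/side0.png

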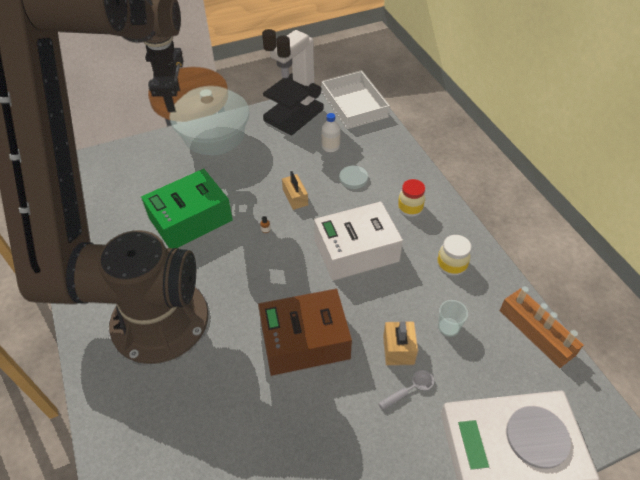

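Candidates (top picture, col,row): photometer is the white box (310,207), with look-alikes green (186,365) and brown (392,305). The filter stand is at (208,241) with a black plate. The paddle stand is at (437,225). The test-tube rack (466,100) and balance (550,185) are distractors. I choose the white box.

```bash
cat > h.py <<'E'
import numpy as np,cv2
from cell import env,eyes
def K(p): return np.array([[p['fx'],0,p['cx']],[0,p['fy'],p['cy']],[0,0,1.]])
def ray(p,rc):
    u=cv2.undistortPoints(np.array([[[rc[1],rc[0]]]],float),K(p),np.array(p['distortion']))[0,0]
    E=np.array(p['extrinsics']);R=E[:3,:3];o=-R.T@E[:3,3];d=R.T@np.array([u[0],u[1],1]);return o,d/np.linalg.norm(d)
def atz(p,rc,z): o,d=ray(p,rc);return o+d*(z-o[2])/d[2]
def tri(obs):
    A=0;b=0
    for p,rc in obs:
        o,d=ray(p,rc);M=np.eye(3)-np.outer(d,d);A=A+M;b=b+M@o
    x=np.linalg.solve(A,b)
    return x,[round(float(np.linalg.norm(np.cross(x-ray(p,rc)[0],ray(p,rc)[1]))),1) for p,rc in obs]
def proj(p,X):
    E=np.array(p['extrinsics']);r,_=cv2.Rodrigues(E[:3,:3]);q=cv2.projectPoints(np.array(X,float).reshape(-1,1,3),r,E[:3,3],K(p),np.array(p['distortion']))[0].reshape(-1,2);return q[:,::-1]
E
python3 - <<'E'
from h import *
np.set_printoptions(precision=1,suppress=True)
t=eyes.read_camera('top');s=eyes.read_camera('side');w=eyes.read_camera('wrist')
for n,a,b in [('fslot',(215.4,312.2),(229.6,350)),('sslot',(183,310.6),(224.9,376.7)),('fstand',(241.4,209.8),(197.4,295.7)),('pstand',(226.9,429.4),(351.1,396.5)),('photo',(209.2,310.5),(252.6,353.9))]:
    print(n,*tri([(t,a),(s,b)]))
for n in ['filter','paddle']:
  for p in (t,s):
    for d in eyes.cut_out(n,p)[:2]:
        c=d['mask']; r=cv2.minAreaRect(np.argwhere(c)[:,::-1].astype(np.float32)); print(n,d['score'],d['centre'],c.sum(),r)
E_=np.array(w['extrinsics']);print(np.linalg.inv(E_),w['fx'],env.state()['tcp_rot'])
a=cv2.resize(t['pixels'][150:270,180:340],None,fx=2.4,fy=2.4,interpolation=2);b=cv2.resize(t['pixels'][150:270,380:480],None,fx=2.4,fy=2.4,interpolation=2)
c=cv2.resize(s['pixels'][160:280,270:420],None,fx=2.4,fy=2.4,interpolation=2);d=cv2.resize(s['pixels'][300:420,350:450],None,fx=2.4,fy=2.4,interpolation=2)
A=np.hstack([a,b]);B=np.hstack([c,d]);m=max(A.shape[1],B.shape[1])
f=lambda x:np.pad(x,((0,0),(0,m-x.shape[1]),(0,0)))
cv2.imwrite('pics/crop.png',np.vstack([f(A),f(B)])[:,:,::-1])
E
```

```text
fslot [534.5  -7.  114.4] [1.4, 1.4]
sslot [619.7  -2.1  88.7] [2.4, 2.4]
fstand [481.5 264.3  -2.6] [1.8, 1.8]
pstand [ 523.6 -320.8  -12.8] [3.8, 3.8]
photo [562.6  -0.1  -6.2] [9.3, 9.3]
filter 0.61 [241.0, 203.1] 90 ((204.5, 240.0), (4.0, 21.0), 90.0)
filter 0.41 [176.9, 291.9] 80 ((294.0, 181.5), (17.0, 6.0), 90.0)
paddle 0.57 [227.3, 436.6] 212 ((437.6000671386719, 223.20001220703125), (18.973661422729492, 12.016654014587402), 18.43494987487793)
paddle 0.68 [334.2, 404.9] 197 ((401.0, 332.5), (21.0, 10.0), 90.0)
[[  0.4   0.9   0.3 155.8]
 [  0.9  -0.4  -0.1 610.3]
 [ -0.    0.3  -1.  384.9]
 [  0.    0.    0.    1. ]] 361.3695105615787 [3.1 0.  2.8]
```

View pics/crop.png

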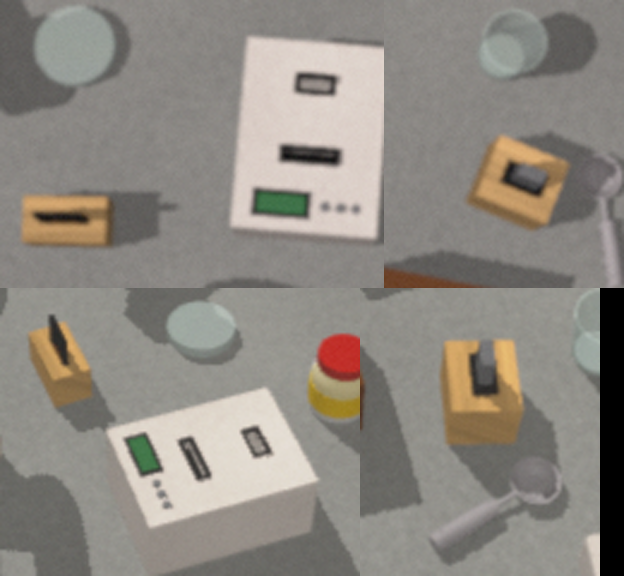

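The crop confirms the white box with its display at (281,203), filter slot (310,155) and sample slot (315,84). The black plate stands in the low stand (65,215) and the grey grip in the taller one (525,177). Next I check the glass dome near the arm and plan the move.

```bash
cat >> h.py <<'E'
import sys
def plan(x,y,z,yaw_deg,n=10,step=None):
    s=env.state();p=np.array(s['eef_pos']);y0=s['tcp_rot'][2]
    d=(np.radians(yaw_deg)-y0+np.pi)%(2*np.pi)-np.pi
    M=np.zeros((2,2))
    for k in range(n):
        a=y0+d*k/n;M+=np.array([[np.cos(a),np.sin(a)],[np.sin(a),-np.cos(a)]])
    t=np.linalg.solve(M,np.array([x,y])-p[:2])
    print('rows x%d:'%n,np.round([t[0]/60,t[1]/60,(p[2]-z)/n/60],3).tolist(),'turn',round(-np.degrees(d)/n/5,3))
def st():
    s=env.state();print('t',round(s['t'],2),np.round(s['eef_pos'],1),np.round(np.degrees(s['tcp_rot']),2),'F',np.round(s['ft_force'],1),'op',round(s['opening'],3),'gf',round(s['grip_force'],1))
E
python3 - <<'E'
from h import *
t=eyes.read_camera('top');s=eyes.read_camera('side')
print(tri([(t,(297,52)),(s,(93,206))]), [atz(t,(297,c),60).round() for c in (18,110)])
plan(400,330,230,108.5)
E
```

```text
(array([327.72052172, 596.96872809, 202.39514581]), [0.8, 0.8]) [array([327., 762.,  60.]), array([332., 508.,  60.])]
rows x10: [-0.513, -0.107, -0.026] turn 1.0
```

```bash
python3 -m inch '[[[0,-0.6,-0.2],0,-1],[[0,-0.6,-0.2],0,-1],[[0,-0.6,-0.2],0,-1],[[-0.6,0,0],1,-1],[[-0.6,0,0],1,-1],[[-0.6,0,0],1,-1],[[-0.6,0,0],1,-1],[[-0.6,0,0],1,-1],[[-0.6,0,0],1,-1],[[-0.6,0,0],1,-1]]'
python3 - <<'E'
from h import *
st();plan(481,264,200,90)
E
```

```text
t: 2.5
eef_pos: [389.7, 332.7, 250.7]
tcp_rot: [3.141, -0.0, 2.153]
ft_force: [-0.1, -0.2, -0.2]
opening: 0.999
grip_force: 0.0
t 2.5 [389.7 332.7 250.7] [179.98  -0.   123.36] F [-0.1 -0.2 -0.2] op 0.999 gf 0.0
rows x10: [-0.159, 0.11, 0.084] turn 0.667
```

```bash
python3 -m inch '[[[-0.16,0.11,0.08],0.67,-1],[[-0.16,0.11,0.08],0.67,-1],[[-0.16,0.11,0.08],0.67,-1],[[-0.16,0.11,0.08],0.67,-1],[[-0.16,0.11,0.08],0.67,-1],[[-0.16,0.11,0.08],0.67,-1],[[-0.16,0.11,0.08],0.67,-1],[[-0.16,0.11,0.08],0.67,-1],[[-0.16,0.11,0.08],0.67,-1],[[0,0,0],0.67,-1]]'
python3 - <<'E'
from h import *
st()
w=eyes.read_camera('wrist')
cv2.imwrite('pics/w1.png',w['pixels'][:,:,::-1])
for n in ['filter','filter_stand']:
    for d in eyes.cut_out(n,w)[:2]:
        r=cv2.minAreaRect(np.argwhere(d['mask'])[:,::-1].astype(np.float32)); print(n,d['score'],d['centre'],r)
    print([(d['score'],d['centre']) for d in eyes.spot_point(n,w)[:2]])
np.savez('w1.npz',**{k:v for k,v in w.items()})
E
```

```text
t: 3.75
eef_pos: [473.7, 273.0, 207.1]
tcp_rot: [-3.141, 0.0, 1.569]
ft_force: [0.4, -0.1, 0.1]
opening: 0.999
grip_force: 0.0
t 3.75 [473.7 273.  207.1] [-1.7998e+02  1.0000e-02  8.9870e+01] F [ 0.4 -0.1  0.1] op 0.999 gf 0.0
filter 0.88 [238.6, 333.8] ((329.5, 239.0), (66.0, 9.0), 90.0)
[(0.8, [226.8, 329.9])]
filter_stand 0.58 [226.9, 323.4] ((329.5, 228.0), (100.0, 55.0), 90.0)
[(0.55, [219.5, 324.5])]
```

View pics/w1.png

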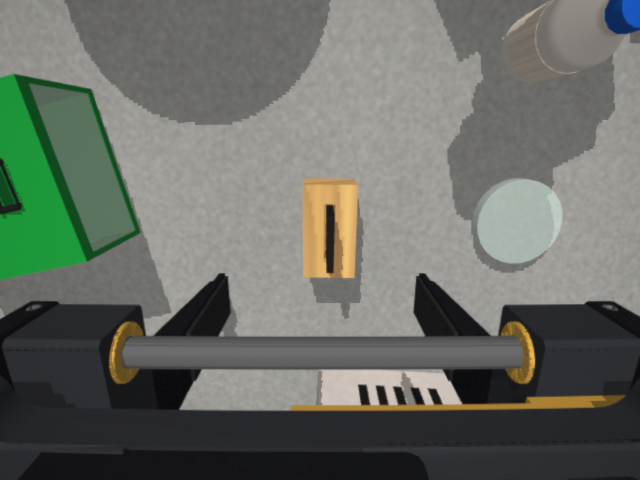

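The wrist picture shows the stand at (330,228) with the plate edge-on at column 330, rows 205 to 273, roughly in line with the gripper (gap centre about column 322). The plate is aligned with world y.

```bash
python3 - <<'E'
from h import *
np.set_printoptions(precision=1,suppress=True)
w=dict(np.load('w1.npz'))
g=cv2.cvtColor(w['pixels'],cv2.COLOR_RGB2GRAY)[190:290,310:350]<60
m=np.argwhere(g)+[190,310]; print(m.min(0),m.max(0),len(m))
for r in range(206,274,8): print(r,m[m[:,0]==r][:,1].min(),m[m[:,0]==r][:,1].max(),end=' | ')
a,b=(m[:,0].min()-.5,330),(m[:,0].max()+.5,330)
for z in (80,90,100): print(z,atz(w,a,z),atz(w,b,z),np.linalg.norm(atz(w,a,z)-atz(w,b,z)))
print([atz(w,(r,c),50) for r,c in [(278,303),(278,356),(180,303),(180,357)]])
t=eyes.read_camera('top');s=eyes.read_camera('side')
for p,n in ((t,'t'),(s,'s')):
    G=p['pixels'].astype(int).max(2); q=proj(p,[481,264,90])[0].astype(int); print(n,q)
    r0,c0=q-18
    mm=np.argwhere(G[r0:r0+36,c0:c0+36]<62)+[r0,c0]; print(mm.min(0),mm.max(0),mm.mean(0),len(mm)); print(mm[mm[:,0]==mm[:,0].min()].tolist()[:6])
E
```

```text
[205 326] [272 333] 476
206 327 332 | 214 327 333 | 222 327 333 | 230 327 333 | 238 326 333 | 246 326 333 | 254 326 333 | 262 327 332 | 270 327 332 | 80 [480.3 296.   80. ] [480.5 235.4  80. ] 60.559566424627384
90 [480.  297.8  90. ] [480.3 239.3  90. ] 58.522610663974675
100 [479.8 299.7 100. ] [480.1 243.2 100. ] 56.48565490332189
[array([454.9, 218. ,  50. ]), array([506.5, 217.9,  50. ]), array([456.5, 312.8,  50. ]), array([505.2, 312.7,  50. ])]
t [238 202]
[220 184] [255 215] [237.6 195.2] 371
[[220, 186], [220, 187], [220, 188], [220, 189], [220, 190], [220, 191]]
s [175 294]
[173 291] [190 297] [181.4 294. ] 49
[[173, 291], [173, 292]]
```

```bash
python3 -m inch '[[[-0.07,0.055,0.3],0,-1],[[-0.07,0.055,0.3],0,-1],[[0,0,0.4],0,-1],[[0,0,0.4],0,-1],[[0,0,0.3],0,-1],[[0,0,0.2],0,-1],[[0,0,0.2],0,-1],[[0,0,0.12],0,-1],[[0,0,0.1],0,-1],[[0,0,0],0,-1]]'
python3 - <<'E'
from h import *
st();w=eyes.read_camera('wrist');cv2.imwrite('pics/w2.png',w['pixels'][:,:,::-1])
np.savez('w2.npz',**w)
E
```

```text
t: 5.35
eef_pos: [479.9, 265.2, 68.0]
tcp_rot: [-3.141, 0.0, 1.571]
ft_force: [0.0, 0.8, 0.1]
opening: 1.001
grip_force: 0.0
t 5.35 [479.9 265.2  68. ] [-179.98    0.     90.03] F [0.  0.8 0.1] op 1.001 gf 0.0
```

View pics/w2.png

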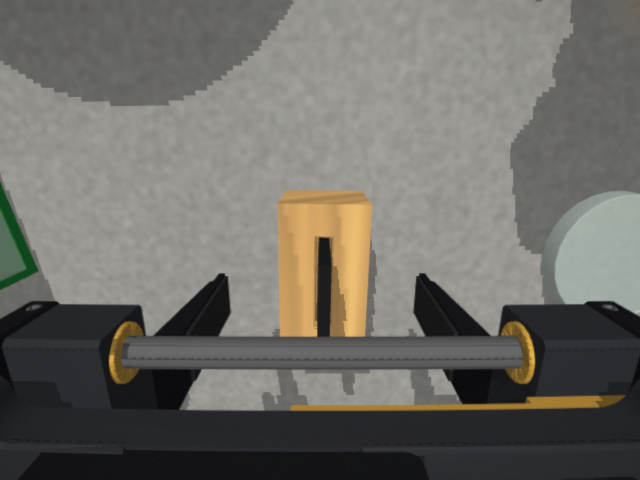

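The plate now lies at column 324 between the fingers (mid-gap 322), with its end meeting the stand at row 237. It is centred, so I close and triangulate as a check.

```bash
python3 - <<'E'
from h import *
a=dict(np.load('w1.npz'));b=dict(np.load('w2.npz'))
print(tri([(a,(204.5,330)),(b,(236.5,324))]))
E
python3 -m inch '[[[0,0,0],0,1],[[0,0,0],0,1],[[0,0,0],0,1],[[0,0,0],0,1],[[0,0,0],0,1],[[0,0,0],0,1],[[0,0,0],0,1],[[0,0,0],0,1],[[0,0,0],0,1],[[0,0,0],0,1]]'
```

```text
(array([480.95426776, 289.36369581,  44.5461137 ]), [0.1, 0.1])
t: 6.65
eef_pos: [479.9, 265.2, 68.2]
tcp_rot: [-3.142, -0.0, 1.571]
ft_force: [0.1, 1.2, 0.2]
opening: 0.06
grip_force: 30.0
```

```bash
python3 -m inch '[[[0,0,-0.1],0,1],[[0,0,-0.15],0,1],[[0,0,-0.2],0,1],[[0,0,-0.25],0,1],[[0,0,-0.3],0,1],[[0,0,-0.3],0,1],[[0,0,-0.3],0,1],[[0,0,-0.25],0,1],[[0,0,-0.2],0,1],[[-0.2,0,-0.15],0,1]]' && python3 -m inch '[[[-0.3,0.05,0],0,1],[[-0.5,0.1,0],0,1],[[-0.6,0.1,0],0,1],[[-0.6,0.1,0],0,1],[[-0.6,0.1,0],0,1],[[-0.6,0.1,0],0,1],[[-0.6,0.1,0],0,1],[[-0.5,0.1,0],0,1],[[-0.4,0.1,0],0,1],[[-0.1,0,0],0,1]]'
python3 - <<'E'
from h import *
np.set_printoptions(precision=1,suppress=True)
st();t=eyes.read_camera('top')
for n,rc in [('f',(215.4,312.2)),('s',(183,310.6)),('f eye',(214,309)),('s eye',(185,311.5))]: print(n,atz(t,rc,95))
w=eyes.read_camera('wrist');cv2.imwrite('pics/w3.png',w['pixels'][:,:,::-1]);np.savez('w3.npz',**w)
for n in ['filter_slot','sample_slot']:
    print(n,[(d['score'],d['centre'],atz(w,d['centre'],95)) for d in eyes.spot_point(n,w)[:2]])
E
```

```text
t: 7.9
eef_pos: [479.9, 253.2, 200.9]
tcp_rot: [3.141, -0.0, 1.572]
ft_force: [-0.2, -0.6, -0.8]
opening: 0.06
grip_force: 30.0
t: 9.15
eef_pos: [530.7, -36.8, 199.6]
tcp_rot: [-3.141, -0.0, 1.569]
ft_force: [-0.1, 0.2, -1.1]
opening: 0.057
grip_force: 30.0
t 9.15 [530.7 -36.8 199.6] [-179.9   -0.    89.9] F [-0.1  0.2 -1.1] op 0.057 gf 30.0
f [538.9  -7.3  95. ]
s [620.7  -2.8  95. ]
f eye [542.4   0.6  95. ]
s eye [615.6  -5.1  95. ]
filter_slot [(0.92, [409.9, 77.8], array([ 300.2, -204.2,   95. ])), (0.63, [184.7, 339.6], array([543.8,   5.9,  95. ]))]
sample_slot [(0.72, [198.4, 436.3], array([618.3,  -4.6,  95. ]))]
```

View pics/w3.png

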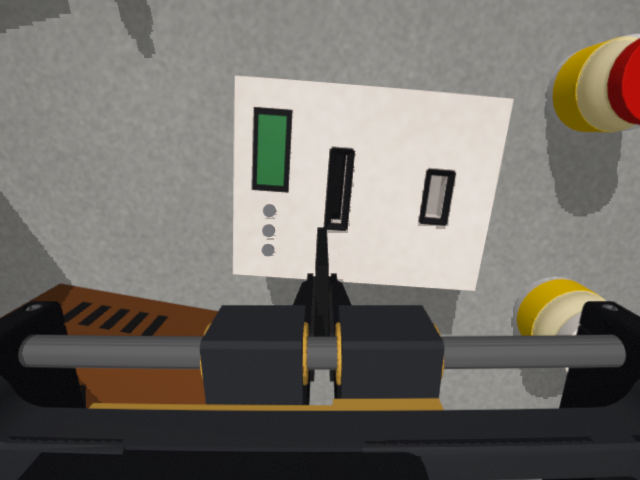

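Wrist picture: filter slot at about (340,189), sample slot (437,197), lid corners about (235,76), (512,98), (475,290) and (233,274). The plate hangs straight, with its lower end near (322,228). Next I fit the box pose.

```bash
cat > fit.py <<'E'
from h import *
from scipy.optimize import least_squares
np.set_printoptions(precision=1,suppress=True)
def lidfit(w,guess,mx,usez=True):
    g=w['pixels'].astype(int);dark=(g.max(2)<70).astype(np.uint8)
    rect=lambda cx,a,b,z:np.array([[cx-a,-b,z],[cx+a,-b,z],[cx+a,b,z],[cx-a,b,z]],float)
    return g,dark,rect
def T(v,X): c,s=np.cos(v[2]),np.sin(v[2]);return np.c_[v[0]+c*X[:,0]-s*X[:,1],v[1]+s*X[:,0]+c*X[:,1],X[:,2]+v[3]]
E
python3 - <<'E'
from fit import *
w=dict(np.load('w3.npz'));g=w['pixels'].astype(int)
wh=((g.min(2)>150)).astype(np.uint8);wh[300:]=0
n,L,S,C=cv2.connectedComponentsWithStats(wh);k=1+np.argmax(S[1:,4]);cnt=cv2.findContours((L==k).astype(np.uint8),0,1)[0]
h=cv2.convexHull(max(cnt,key=cv2.contourArea));ap=cv2.approxPolyDP(h,8,True)[:,0];print('lid',ap.tolist())
dk=(g.max(2)<70).astype(np.uint8)
m=np.argwhere(dk[140:240,322:362])+[140,322]
for r in range(144,236,4):
    c=m[m[:,0]==r][:,1];print(r,(c.min(),c.max()) if len(c) else None,end=' ')
print()
d2=((g.max(2)<90)).astype(np.uint8)[160:235,410:465];
for r in range(0,75,4):
    c=np.where(d2[r])[0]+410;print(r+160,(c.min(),c.max()) if len(c) else None,end=' ')
E
```

```text
lid [[234, 76], [512, 98], [475, 290], [233, 274]]
144 None 148 (np.int64(332), np.int64(344)) 152 (np.int64(330), np.int64(353)) 156 (np.int64(330), np.int64(353)) 160 (np.int64(330), np.int64(353)) 164 (np.int64(329), np.int64(352)) 168 (np.int64(329), np.int64(352)) 172 (np.int64(329), np.int64(352)) 176 (np.int64(328), np.int64(351)) 180 (np.int64(328), np.int64(351)) 184 (np.int64(328), np.int64(351)) 188 (np.int64(327), np.int64(350)) 192 (np.int64(327), np.int64(350)) 196 (np.int64(327), np.int64(349)) 200 (np.int64(326), np.int64(349)) 204 (np.int64(326), np.int64(348)) 208 (np.int64(326), np.int64(348)) 212 (np.int64(326), np.int64(348)) 216 (np.int64(325), np.int64(347)) 220 (np.int64(325), np.int64(347)) 224 (np.int64(325), np.int64(347)) 228 (np.int64(322), np.int64(346)) 232 (np.int64(322), np.int64(326)) 
160 None 164 None 168 None 172 (np.int64(426), np.int64(454)) 176 (np.int64(426), np.int64(454)) 180 (np.int64(425), np.int64(454)) 184 (np.int64(425), np.int64(453)) 188 (np.int64(424), np.int64(452)) 192 (np.int64(423), np.int64(451)) 196 (np.int64(423), np.int64(451)) 200 (np.int64(422), np.int64(450)) 204 (np.int64(422), np.int64(449)) 208 (np.int64(421), np.int64(449)) 212 (np.int64(420), np.int64(448)) 216 (np.int64(420), np.int64(447)) 220 (np.int64(419), np.int64(447)) 224 (np.int64(429), np.int64(445)) 228 None 232 None
```

```bash
python3 - <<'E'
from fit import *
w=dict(np.load('w3.npz'))
def R(cx,a,b,z):return [[cx-a,b,z],[cx+a,b,z],[cx+a,-b,z],[cx-a,-b,z]]
X=np.array(R(-20,9,31,99)+R(55,11,21,99)+R(0,100,75,95),float)
U=np.array([[330,147],[354.5,148.3],[347,231],[324.8,229],[426.3,168.8],[455.3,170],[446.8,226],[419,223.5],[234,76],[512.5,98],[475.5,290.5],[232.7,274.5]])
for idx,fz in ((range(12),0),(range(8),0),(range(8),1),(range(12),1)):
    idx=list(idx)
    f=lambda v:(proj(w,T(np.r_[v[:3],v[3]*fz],X[idx]))[:,::-1]-U[idx]).ravel()
    r=least_squares(f,[562,0,0,0],x_scale=[1,1,.01,1]);v=r.x
    print(v[:2],'yaw',np.degrees(v[2]),'dz',v[3]*fz,'rms',np.sqrt(np.mean(r.fun**2)))
    print(' slots',T(np.r_[v[:3],0],np.array([[-20,0,95],[55,0,95.]])))
E
```

```text
[562.8   0.8] yaw -4.08555160591797 dz 0.0 rms 0.46404510670089166
 slots [[542.8   2.2  95. ]
 [617.6  -3.2  95. ]]
[562.8   0.8] yaw -4.144072270808847 dz 0.0 rms 0.5200923638420494
 slots [[542.8   2.2  95. ]
 [617.6  -3.2  95. ]]
[563.    0.6] yaw -4.140008286666815 dz -1.3897285979360696 rms 0.4696775520071283
 slots [[543.1   2.   95. ]
 [617.9  -3.4  95. ]]
[562.8   0.8] yaw -4.085634758604216 dz -0.09648942791720727 rms 0.46327837526347515
 slots [[542.8   2.2  95. ]
 [617.6  -3.2  95. ]]
```

```bash
python3 - <<'E'
from h import *
w=dict(np.load('w3.npz'))
print(proj(w,[[530.7,-12.2,151.5],[527.7,-12.2,151.5],[533.7,-12.2,151.5]]))
g=w['pixels'].astype(int).max(2)
for r in (228,232,236,240,250,260): c=np.where(g[r,312:345]<80)[0]+312;print(r,c.min(),c.max())
plan(542.8,2.6,168,85.9)
E
```

```text
[[225.74112283 322.43051862]
 [225.74577048 317.60845406]
 [225.73662939 327.25284309]]
228 318 344
232 318 326
236 318 326
240 317 326
250 317 326
260 316 327
rows x10: [0.062, 0.018, 0.053] turn 0.082
```

```bash
python3 -m inch '[[[0.07,0.02,0.06],0.1,1],[[0.07,0.02,0.06],0.1,1],[[0.07,0.02,0.06],0.1,1],[[0.07,0.02,0.06],0.1,1],[[0.07,0.02,0.06],0.1,1],[[0.07,0.02,0.06],0.1,1],[[0.07,0.02,0.06],0.1,1],[[0.07,0.02,0.06],0.1,1],[[0.06,0.02,0.06],0.02,1],[[0,0,0],0,1]]'
python3 - <<'E'
from h import *
st();plan(542.8,2.6,168,85.9,1)
w=eyes.read_camera('wrist');cv2.imwrite('pics/w4.png',w['pixels'][:,:,::-1]);np.savez('w4.npz',**w)
E
```

```text
t: 10.6
eef_pos: [543.1, 2.3, 167.5]
tcp_rot: [-3.141, -0.0, 1.5]
ft_force: [0.1, -0.2, -0.5]
opening: 0.062
grip_force: 30.0
t 10.6 [543.1   2.3 167.5] [-1.7997e+02 -1.0000e-02  8.5950e+01] F [ 0.1 -0.2 -0.5] op 0.062 gf 30.0
rows x1: [0.005, -0.005, -0.008] turn 0.009
```

View pics/w4.png

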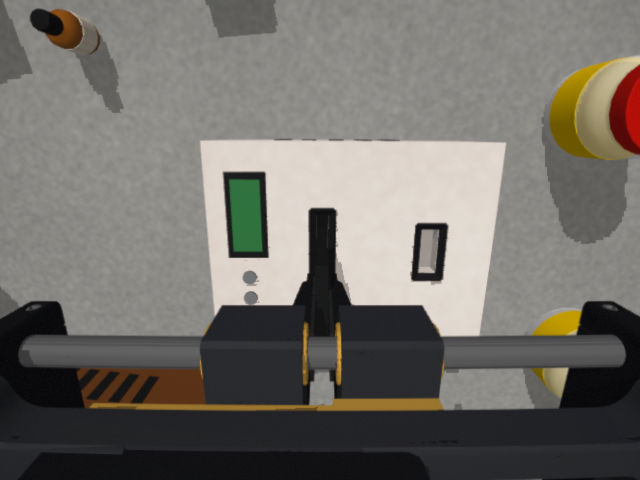

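The slot and the plate share column 322, so I lower gently.

```bash
python3 -m inch '[[[0,-0.005,0.06],0,1],[[0,0,0.06],0,1],[[0,0,0.06],0,1],[[0,0,0.06],0,1],[[0,0,0.05],0,1],[[0,0,0.05],0,1],[[0,0,0.05],0,1],[[0,0,0.05],0,1],[[0,0,0.05],0,1],[[0,0,0],0,1]]'
```

```text
t: 11.9
eef_pos: [542.9, 2.5, 138.2]
tcp_rot: [3.141, -0.001, 1.5]
ft_force: [1.3, 5.1, -1.0]
opening: 0.058
grip_force: 30.0
```

```bash
python3 -m inch '[[[0.02,0,0],0,1],[[0,0,0],0,1],[[0,0,0.05],0,1],[[0,0,0.05],0,1],[[0,0,0.05],0,1],[[0,0,0.05],0,1],[[0,0,0.05],0,1],[[0,0,0.05],0,1],[[0,0,0.05],0,1],[[0,0,0],0,1]]'
```

```text
t: 13.15
eef_pos: [542.8, 3.3, 117.2]
tcp_rot: [-3.141, -0.0, 1.5]
ft_force: [-0.2, 1.1, -1.1]
opening: 0.059
grip_force: 30.0
```

```bash
python3 -m inch '[[[0,0,0.03],0,1],[[0,0,0.03],0,1],[[0,0,0.03],0,1],[[0,0,0.03],0,1],[[0,0,0.03],0,1],[[0,0,0.03],0,1],[[0,0,0.02],0,1],[[0,0,0.015],0,1],[[0,0,0.01],0,1],[[0,0,0],0,1]]'
```

```text
t: 14.4
eef_pos: [542.9, 3.3, 103.9]
tcp_rot: [3.142, -0.0, 1.5]
ft_force: [0.5, -0.4, -0.4]
opening: 0.061
grip_force: 30.0
```

```bash
python3 -m inch '[[[0,0,0.01],0,1],[[0,0,0.01],0,1],[[0,0,0.005],0,1],[[0,0,0.005],0,1],[[0,0,0],0,1],[[0,0,0],0,1],[[0,0,0],0,1],[[0,0,0],0,1],[[0,0,0],0,1],[[0,0,0],0,1]]'; python3 -c "
from h import *
st()"
```

```text
t: 15.65
eef_pos: [543.1, 3.3, 103.2]
tcp_rot: [3.141, -0.0, 1.5]
ft_force: [-2.3, -0.2, 11.3]
opening: 0.058
grip_force: 30.0
t 15.65 [543.1   3.3 103.2] [179.94  -0.    85.93] F [-2.3 -0.2 11.3] op 0.058 gf 30.0
```

The floor is felt (11 N) at TCP 103.2, the expected home height. I release and rise.

```bash
python3 -m inch '[[[0,0,0],0,-1],[[0,0,0],0,-1],[[0,0,0],0,-1],[[0,0,0],0,-1],[[0,0,0],0,-1],[[0,0,0],0,-1],[[0,0,-0.1],0,-1],[[0,0,-0.3],0,-1],[[0,0,-0.5],0,-1],[[0,0,-0.6],0,-1]]'
python3 - <<'E'
from h import *
np.set_printoptions(precision=1,suppress=True)
st()
w=eyes.read_camera('wrist');np.savez('w5.npz',**w)
p=proj(w,[[543,1,125],[543,26,125],[543,-23,125]]);print(p)
print([ (d['score'],d['centre'],cv2.boundingRect(np.argwhere(d['mask'])[:,::-1].astype(np.int32))) for d in eyes.cut_out('filter',w)[:2]])
t=eyes.read_camera('top')
print('paddle top', [(d['score'],atz(t,d['centre'],115)) for d in eyes.cut_out('paddle',t)[:2]], atz(t,(223,440),70))
plan(525,-310,240,72)
E
```

```text
t: 16.9
eef_pos: [542.7, 3.3, 193.1]
tcp_rot: [-3.141, -0.0, 1.5]
ft_force: [0.6, -0.1, 0.4]
opening: 0.99
grip_force: 0.0
t 16.9 [542.7   3.3 193.1] [-180.    -0.    85.9] F [ 0.6 -0.1  0.4] op 0.99 gf 0.0
[[255.8 322.9]
 [220.8 320.4]
 [287.6 325.3]]
[(0.8, [250.1, 324.5], (317, 209, 10, 79))]
paddle top [(0.47, array([ 511.3, -313. ,  115. ])), (0.46, array([ 510.4, -302.5,  115. ]))] [ 526.1 -331.9   70. ]
rows x10: [-0.52, 0.064, -0.079] turn 0.279
```

```bash
python3 -m inch '[[[-0.5,0.06,-0.1],0.3,-1],[[-0.5,0.06,-0.1],0.3,-1],[[-0.5,0.06,-0.1],0.3,-1],[[-0.5,0.06,-0.05],0.3,-1],[[-0.5,0.06,0],0.3,-1],[[-0.5,0.06,0],0.3,-1],[[-0.5,0.06,0],0.3,-1],[[-0.5,0.06,0],0.3,-1],[[-0.5,0.06,0],0.3,-1],[[-0.5,0.06,0],0.3,-1]]'
python3 - <<'E'
from h import *
st()
w=eyes.read_camera('wrist');cv2.imwrite('pics/w6.png',w['pixels'][:,:,::-1]);np.savez('w6.npz',**w)
for n in ['paddle','paddle_stand']:
    for d in eyes.cut_out(n,w)[:2]: print(n,d['score'],d['centre'],cv2.minAreaRect(np.argwhere(d['mask'])[:,::-1].astype(np.float32)))
E
```

```text
t: 18.35
eef_pos: [521.4, -298.1, 211.8]
tcp_rot: [-3.14, -0.001, 1.237]
ft_force: [0.5, -0.6, 0.3]
opening: 1.003
grip_force: 0.0
t 18.35 [ 521.4 -298.1  211.8] [-1.7989e+02 -4.0000e-02  7.0870e+01] F [ 0.5 -0.6  0.3] op 1.003 gf 0.0
paddle 0.56 [257.4, 334.4] ((334.5583801269531, 257.6827697753906), (28.99755096435547, 57.5676155090332), 4.085616588592529)
paddle_stand 0.95 [229.7, 337.1] ((335.7815246582031, 245.57322692871094), (79.8411865234375, 97.07023620605469), 3.2704880237579346)
```

View pics/w6.png

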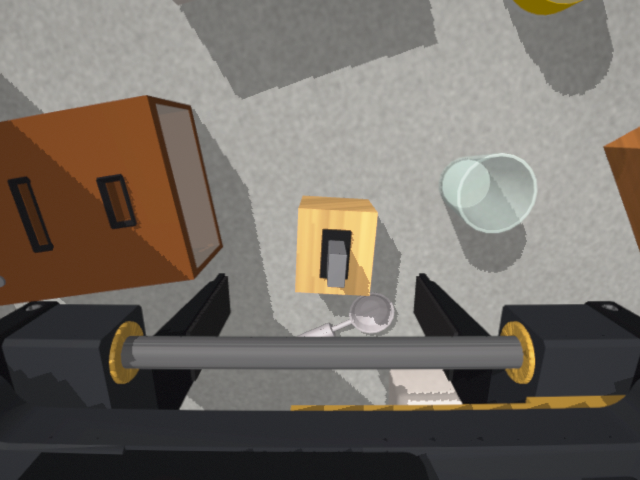

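Wrist picture: stand top corners about (302,208), (378,213), (371,296) and (295,292). The black collar is at about (336,253) and the grip top at about (337,270), between the fingers. The spoon is at (370,315) and the beaker at (490,190), off to the sides.

```bash
python3 - <<'E'
from fit import *
w=dict(np.load('w6.npz'))
im=w['pixels'][195:305,285:390];cv2.imwrite('pics/w6c.png',cv2.resize(im,None,fx=5.4,fy=5.4,interpolation=cv2.INTER_NEAREST)[:,:,::-1])
def R(a,b,z):return [[-a,b,z],[a,b,z],[a,-b,z],[-a,-b,z]]
X=np.array(R(35,40,70));U=np.array([[302,208],[378,213],[371.5,296.5],[295,292]])
r=least_squares(lambda v:(proj(w,T(np.r_[v,0],X))[:,::-1]-U).ravel(),[525,-315,-.3],x_scale=[1,1,.01]);print(r.x,np.degrees(r.x[2]),np.sqrt(np.mean(r.fun**2)))
v=np.r_[r.x,0]
for a,b,z in ((7,14,115),(13,23,75),(13,23,70)): print(z,(proj(w,T(v,np.array(R(a,b,z))))[:,::-1]).tolist())
E
```

```text
[ 525.4 -326.1   -0.4] -22.849986993959313 1.0290835245295724
115 [[331.1547975119344, 254.37232117950361], [349.0815988046376, 255.49441544194468], [346.06092948834026, 288.5928344097007], [328.6197368230824, 287.5310465435109]]
75 [[324.0397131869448, 229.8194285341247], [353.5627074470671, 231.7039297291803], [349.0523852628872, 280.26025230557696], [320.66997510149474, 278.5182918116128]]
70 [[324.01836526497164, 228.4122235901175], [353.10125123738135, 230.2706472295444], [348.6742993126397, 278.1870472878851], [320.69781034270875, 276.4669689423337]]
```

View pics/w6c.png

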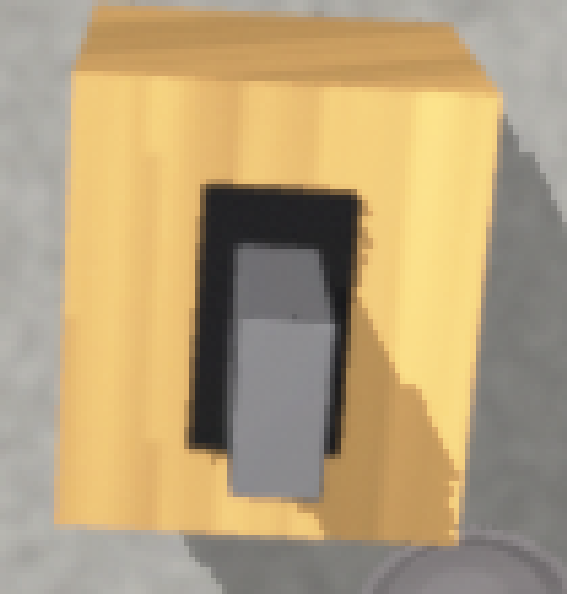

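The crop shows the grip's top face at (236..336, 318..498) inside the black collar, seated square on the stand.

```bash
python3 - <<'E'
from fit import *
w=dict(np.load('w6.npz'))
def R(a,b,z):return [[-a,b,z],[a,b,z],[a,-b,z],[-a,-b,z]]
G=R(7,14,115);C=R(13,23,75);S=R(35,40,70)
u=lambda L:[[285+a/5.4,195+b/5.4] for a,b in L]
UG=u([(236,318),(336,323),(323,498),(228,494)]);UC=u([(204,184),(360,194),(340,456),(187,447)]);US=u([(73,71),(500,95),(460,545),(54,524)])
for nm,X,U,fz in (('stand',S,US,0),('grip',G,UG,0),('collar',C,UC,0),('paddle',G+C,UG+UC,0),('paddle z',G+C,UG+UC,1)):
    X=np.array(X,float);U=np.array(U)
    r=least_squares(lambda v:(proj(w,T(np.r_[v[:3],v[3]*fz],X))[:,::-1]-U).ravel(),[525,-315,-.3,0],x_scale=[1,1,.01,1]);v=r.x
    print(nm,v[:2],np.degrees(v[2]),v[3]*fz,np.sqrt(np.mean(r.fun**2)))
E
```

```text
stand [ 524.3 -325.6] -22.180270935116333 0.0 0.25987253197769805
grip [ 524.3 -325. ] -21.672436110380215 0.0 0.292866048796444
collar [ 524.5 -325.1] -22.440084126284045 0.0 0.18321028604018783
paddle [ 524.4 -325. ] -22.204997493044893 0.0 0.2795931414511331
paddle z [ 524.2 -325.7] -22.208629374816187 -2.0735032914171208 0.24887968337071942
```

```bash
python3 -c "
from h import *
plan(524.4,-325,150,67.8,5);plan(524.4,-325,81,67.8,9)"
```

```text
rows x5: [-0.081, 0.041, 0.206] turn 0.121
rows x9: [-0.045, 0.023, 0.242] turn 0.067
```

```bash
python3 -m inch '[[[-0.08,0.04,0.28],0.12,-1],[[-0.08,0.04,0.28],0.12,-1],[[-0.08,0.04,0.28],0.12,-1],[[-0.08,0.04,0.28],0.12,-1],[[-0.08,0.04,0.28],0.12,-1],[[0,0,0.3],0,-1],[[0,0,0.24],0,-1],[[0,0,0.15],0,-1],[[0,0,0.09],0,-1],[[0,0,0],0,-1]]'; python3 -c "
from h import *
plan(524.4,-325,81,67.8,1)
w=eyes.read_camera('wrist');cv2.imwrite('pics/w7.png',w['pixels'][200:340,200:450,::-1])"
```

```text
t: 19.75
eef_pos: [525.0, -323.9, 82.2]
tcp_rot: [-3.141, -0.0, 1.186]
ft_force: [-0.1, -0.0, -0.5]
opening: 1.0
grip_force: 0.0
rows x1: [-0.02, -0.002, 0.02] turn 0.027
```

View pics/w7.png

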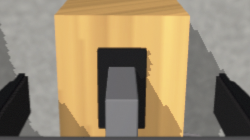

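The grip (column 122 of the crop) sits midway between the fingers (28 and 215), so I fine-tune and close.

```bash
python3 -m inch '[[[-0.02,0,0.01],0.03,-1],[[0,0,0],0,1],[[0,0,0],0,1],[[0,0,0],0,1],[[0,0,0],0,1],[[0,0,0],0,1],[[0,0,0],0,1],[[0,0,0],0,1],[[0,0,0],0,1],[[0,0,0],0,1]]'
```

```text
t: 21.05
eef_pos: [524.5, -325.1, 81.7]
tcp_rot: [-3.142, -0.0, 1.183]
ft_force: [0.4, -0.2, -0.9]
opening: 0.145
grip_force: 30.0
```

```bash
python3 -m inch '[[[0,0,-0.1],0,1],[[0,0,-0.2],0,1],[[0,0,-0.25],0,1],[[0,0,-0.3],0,1],[[0,0,-0.3],0,1],[[0,0,-0.35],0,1],[[0,0,-0.35],0,1],[[0,0,-0.3],0,1],[[0,0,-0.2],0,1],[[0,0,-0.1],0,1]]'; python3 -c "
from h import *
plan(617.6,-3.2,225,85.9,10)"
```

```text
t: 22.3
eef_pos: [524.5, -325.1, 229.7]
tcp_rot: [3.141, 0.0, 1.183]
ft_force: [-0.4, 0.2, -0.1]
opening: 0.144
grip_force: 30.0
rows x10: [0.56, 0.02, 0.008] turn -0.362
```

```bash
python3 -m inch '[[[0.3,0.02,0],-0.36,1],[[0.5,0.02,0],-0.36,1],[[0.55,0.02,0],-0.36,1],[[0.6,0.02,0],-0.36,1],[[0.6,0.02,0],-0.36,1],[[0.6,0.02,0],-0.36,1],[[0.6,0.02,0],-0.36,1],[[0.55,0.02,0],-0.36,1],[[0.4,0.02,0],-0.36,1],[[0.2,0.02,0],-0.36,1]]'; python3 - <<'E'
from h import *
st();plan(617.6,-3.2,190,85.9,10)
w=eyes.read_camera('wrist');cv2.imwrite('pics/w8.png',w['pixels'][:,:,::-1]);np.savez('w8.npz',**w)
E
```

```text
t: 23.55
eef_pos: [608.9, -42.1, 228.1]
tcp_rot: [-3.14, -0.0, 1.501]
ft_force: [0.5, -0.4, -0.7]
opening: 0.146
grip_force: 30.0
t 23.55 [608.9 -42.1 228.1] [-1.7993e+02 -2.0000e-02  8.6000e+01] F [ 0.5 -0.4 -0.7] op 0.146 gf 30.0
rows x10: [0.066, 0.01, 0.063] turn 0.002
```

View pics/w8.png

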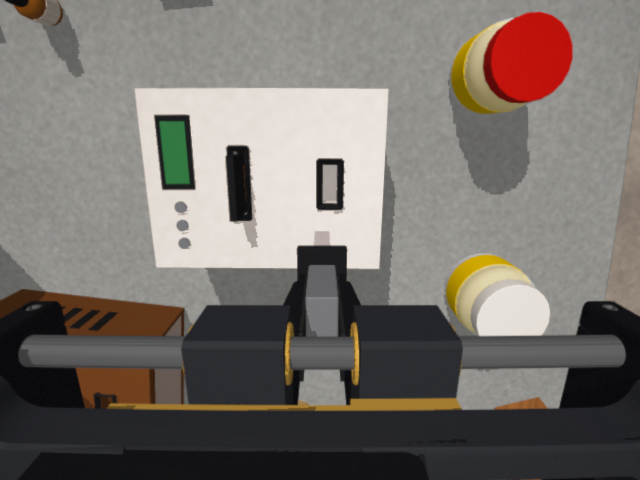

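Wrist picture: the plate stands in the filter slot (238,183), the sample slot is at (330,184), and the paddle's blade end shows at (321,238) below the collar, upright.

```bash
python3 - <<'E'
from fit import *
w=dict(np.load('w8.npz'));g=w['pixels'].astype(int).max(2)
m=np.argwhere(g[150:216,310:350]<80)+[150,310]
q=cv2.minAreaRect(m[:,::-1].astype(np.float32));print(q, atz(w,(q[0][1],q[0][0]),99))
v=np.array([562.8,.8,np.radians(-4.1),0])
print(proj(w,T(v,np.array([[55,0,99.],[44,21,99],[66,21,99],[66,-21,99],[44,-21,99]])))[:,::-1])
# blade end visible far edge: z = TCP-71.7
print(proj(w,[[608.9+15*.07,-42.1+15,156.4]])[:,::-1])
E
```

```text
((330.0, 184.0), (50.0, 26.0), 90.0) [618.1  -2.9  99. ]
[[329.5 184.4]
 [316.2 158.4]
 [343.3 158.5]
 [342.4 209.4]
 [316.3 209.3]]
[[322.2 230.5]]
```

```bash
python3 -m inch '[[[0.07,0.01,0.05],0,1],[[0.07,0.01,0.07],0,1],[[0.07,0.01,0.08],0,1],[[0.07,0.01,0.08],0,1],[[0.07,0.01,0.09],0,1],[[0.07,0.01,0.09],0,1],[[0.07,0.01,0.09],0,1],[[0.07,0.01,0.08],0,1],[[0.07,0.01,0.08],0,1],[[0.04,0,0.05],0,1]]'; python3 -c "
from h import *
st();plan(617.8,-2.7,180,85.9,1)"
```

```text
t: 24.85
eef_pos: [617.4, -4.2, 182.8]
tcp_rot: [-3.141, -0.0, 1.497]
ft_force: [0.5, 0.4, -0.8]
opening: 0.145
grip_force: 30.0
t 24.85 [617.4  -4.2 182.8] [-1.7999e+02 -1.0000e-02  8.5780e+01] F [ 0.5  0.4 -0.8] op 0.145 gf 30.0
rows x1: [0.025, 0.005, 0.046] turn -0.023
```

```bash
python3 -m inch '[[[0.025,0.005,0],-0.02,1],[[0,0,0.05],0,1],[[0,0,0.05],0,1],[[0,0,0.05],0,1],[[0,0,0.05],0,1],[[0,0,0.05],0,1],[[0,0,0.05],0,1],[[0,0,0.05],0,1],[[0,0,0.05],0,1],[[0,0,0],0,1]]'
```

```text
t: 26.1
eef_pos: [617.7, -3.0, 158.9]
tcp_rot: [-3.141, -0.0, 1.499]
ft_force: [-0.2, 0.7, -0.6]
opening: 0.147
grip_force: 30.0
```

```bash
python3 -m inch '[[[0,0,0.05],0,1],[[0,0,0.05],0,1],[[0,0,0.05],0,1],[[0,0,0.05],0,1],[[0,0,0.05],0,1],[[0,0,0.05],0,1],[[0,0,0.05],0,1],[[0,0,0.03],0,1],[[0,0,0],0,1],[[0,0,0],0,1]]'; python3 - <<'E'
from h import *
import time
st()
s=eyes.read_camera('side');w=eyes.read_camera('wrist')
a=cv2.resize(s['pixels'][160:290,270:420],None,fx=3,fy=3,interpolation=2);b=w['pixels'][:390,150:500]
cv2.imwrite('pics/fin.png',np.hstack([a,b])[:,:,::-1])
E
```

```text
t: 27.35
eef_pos: [617.9, -3.0, 136.4]
tcp_rot: [3.141, -0.0, 1.499]
ft_force: [-0.2, 0.2, -0.5]
opening: 0.151
grip_force: 30.0
t 27.35 [617.9  -3.  136.4] [179.99  -0.    85.88] F [-0.2  0.2 -0.5] op 0.151 gf 30.0
```

View pics/fin.png

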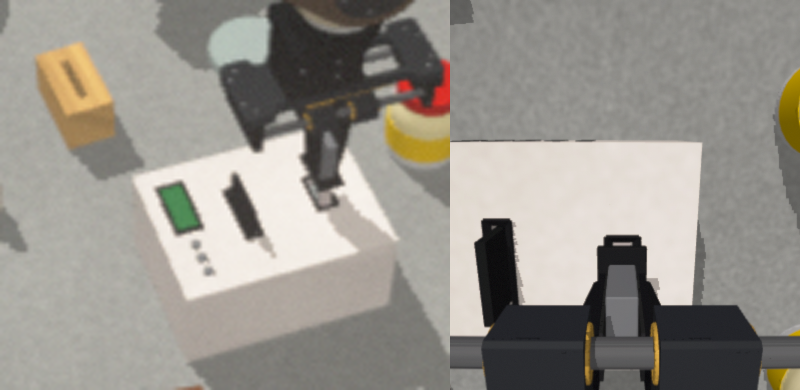

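The side view shows the plate home in the filter slot (243,207), and the blade in the sample slot (322,193) with the collar clear above the lid. Forces are near zero and the arm is still, so I hand in.

```bash
python3 -c "
from cell import env
print(env.job_done())"
```

```text
the job is handed in; nothing more can be done
None
```

The job is handed in at about 27 s: the filter plate is home in its slot and released, and the paddle is held still and upright in the sample slot with about half its blade below the lid's top and its collar clear of the lid.

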